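# Close the centrifuge and take a gauge reading

## Robot

A 6-joint arm with a two-finger parallel gripper is mounted at the origin on the work surface. World frame = base frame: x ahead of the robot, y to its left, z up, the work surface at z = 0. Lengths are in m, angles in rad, forces in N, time in s.
With the tool pointing down it reaches from about 0.275 to 0.825 m from the base axis. Payload 4.9 kg.
Tool frame: the origin (TCP) lies at the very end of the fingers, on their centre line; the grasp point (between the pads) lies 19 mm behind it; z points along the fingers, y is the direction in which the jaws open and shut (so a half turn about z gives the same grasp; the last joint's range is limited). The gripper opens to 85 mm and grips with 20 to 120 N. Pads are 22 mm wide; open, the fingers measure 114 mm over their backs; the gripper's body (76 mm by 85 mm) begins 54 mm behind the grasp point. The pads swing forward as they close: fully open they stand 13 mm farther back than shut.
Start: joints at [1.186, 0.326, -0.193, 1.052, 0, 1.437], TCP at [0.136, 0.533, 0.231] pointing down, gripper open.
Joint ranges: [-2.65, 2.65], [-0.97, 1.79], [-1.3, 1.35], [-1.93, 2.1], [-1.47, 1.37], [-3.14, 3.14]. Speed limits (rad/s): [2.57, 2.57, 3.14, 3.14, 3.14, 3.14].

## Interface

Orientations are given as a rotation vector (axis times angle).
In Python, from workcell import sensors, eyes, workorder gives the robot as it stands. The module is installed in compiled form; this text tells all that it offers.
- The arm moves only by the shell command python3 -m inch 'ROWS'. ROWS is JSON, a list that holds one entry, the list of rows, each a list of 7 numbers: the shift along the world's x, y, z in cm, then the turn, a rotation vector about the world's x, y, z in rad, then the opening, from -1 (shut) to 1 (fully open). In form: [[[tx, ty, tz, rx, ry, rz, grip], ...]]. A call has 1 to 10 rows; each row shifts and turns the commanded pose from where the row before left it; what a row does not reach is not made up. A row lasts 1/12 s, in which the tool goes at most 41.7 mm and 7.16 degrees, less where a joint would pass 70% of its speed; a pose out of reach is approached as far as the arm can. A call with a gripper value outside its range is refused whole. The fingers move at their own pace and stop on an object; the grip force is fixed at half the most. Time passes only in rows, so rows that do not move let the fingers close. It gives the time, the measured TCP pose, the force and the opening at its end, in the units of the state.
- sensors.get_state(): the state, without advancing time (a new reading comes with each control period).
- eyes.camera(name): name is "side" or "top"; returns a dict with "frame" (384x512x3 uint8, blue, green, red), "fx", "fy", "cx", "cy" (pixels), "extrinsics" (4x4, takes a point from world to camera coordinates). Camera axes: x right, y down, z forward; pixel columns grow to the right and rows downward; lengths in m; the calibration is good to about 2 mm. A picture is of the moment at which its call begins. There is no depth.
- workorder.finish_job(): hands the job in, once; it reports no verdict.
The state is a dict: "time_s": time; "joint_pos": joint angles; "joint_velocities": joint speeds; "tau": joint torques, N m; "tcp_pos": TCP position; "tcp_rot": TCP orientation; "force": force on the tool from outside, world axes, zero at the start; "torque": the same for the moment, N m; "grip_width": opening from 0.0 (shut) to 1.0 (fully open).
Only numpy, scipy, OpenCV 4.12 (cv2) and the standard library are available. Lean on these libraries where they do the work, as an engineer would, in place of code of your own. Each camera call takes 0.05 s, during which the arm holds its last target.

## Task

Close the loaded centrifuge's lid fully, then take the gauge rod (the one with the collar) by its handle and push it into the slanting guide tube on the machine's side until the collar stops against the mouth. Draw it right out again and present it for reading: hold the rod level with its tip above the middle of the white reading disc, about a hand's breadth (10 cm) up, and finish while still holding it there, still and touching nothing else. Leave the lid shut and the other things where they are.

Things in the scene. Friction and masses are not known exactly. Their poses are not given: they have to be found in the camera images.
- lid (a joint): Lid angle of the bench centrifuge: 0 is shut, growing as the free edge (on the robot's side at yaw 0) rises; starts half open, 0.5 to 0.95 rad. The hinge is stiff: the lid stays where it is left and needs a push of a few newtons downwards on the lid's top to close; at 0 it meets a firm stop.
- lid_press (a point): Centre of the lid's top, 104 mm from the hinge, moves with the lid (a 200 x 206 mm plate, hinged at its far edge; a 2 mm raised panel on it is only looks). Shut, its top is level, 148 mm above the table. Hinge line: parallel to the centrifuge's y axis, 104 mm along +x and 130 mm up in the centrifuge's frame.
- centrifuge: Bench centrifuge, light grey shell on a darker skirt, fixed to the table; 250 x 260 mm, body 130 mm high, lid on top. Origin under its centre on the table; x points away from its front panel towards the hinge (roughly away from the robot), y to the side that carries the guide tube, z up.
- guide_tube: Steel guide tube fixed to the centrifuge's +y side, rising outwards at 35 degrees above level. Origin at the centre of its mouth (165 mm along y, 150 mm up in the centrifuge's frame); z axis outwards along the bore. Bore 12 mm, with a funnel to 22 mm in the last 12 mm; mouth rim 30 mm outside; 100 mm long, open at the inner end.
- gauge_rod: Loose gauge rod, about 120 g: of the two rods, the one with a collar. Origin on the axis at the collar's tip-side face; x along the axis to the tip, z up. Thin rod 8 mm thick, 94.5 mm from origin to tip; collar 28 mm across, x 0 to -8 mm; black square handle 16 x 16 mm, x -8 to -118 mm. Lies level in the stand, axis 52 mm above the table; free below the handle between the supports, down to 12 mm.
- gauge_tip (a point): The gauge rod's tip end, on its axis, 94.5 mm from the collar face.
- rod_stand: Low stand fixed to the table: base 200 x 160 x 12 mm with two white notched cross supports. Origin under its centre, x along the rods to their tips. The rods lie at y = +45 and -45 mm, either in either place, origins at x = +10 mm. Supports 12 mm thick at x = +68 mm (under the thin rods) and x = -85 mm (under the handles' rear), tops up to 60 mm.
- reading_disc: White ceramic reading disc fixed flat on the table, 80 mm in diameter, 8 mm thick, with a 3 mm thick dark steel rim 92 mm across; origin under its centre on the table.
- plain_rod: Bystander: a rod like the gauge rod but without a collar, in the stand's other place; origin and axes as on the gauge rod.
- sample_jar: Bystander: jar with lid, 48 mm in diameter, 60 mm high; origin under its centre.
- beaker: Bystander: clear cup, 66 mm in diameter, 85 mm high; origin under its centre.
- bottle: Bystander: amber bottle, 66 mm in diameter, 150 mm high; origin under its centre.
- slide_box: Bystander: grey box, 80 x 110 x 35 mm; origin under its centre.
- spatula: Bystander: spoon-shaped lab scoop, 160 mm long, lying on the right; origin under its middle.
- small_jar: Bystander: small jar, 40 mm in diameter, 45 mm high; origin under its centre.
There are look-alikes about, which are no part of the job. Of the things that look like the reading_disc, take the one that is farthest to the robot's left at the start. What is shaped like the gauge_rod but orange is not meant.

How it is judged:
On the way, in this order (a step that is already met when the one before it is completed fails the run):
1. the lid is shut (value of joint lid below 0.035 rad), for 0.2 s.
2. with the lid shut, the gauge rod is in the guide tube up to its collar (value of joint lid below 0.035 rad and distance between gauge_rod and guide_tube below 0.005 m and angle between the x axis of gauge_rod and the z axis of guide_tube, either way round below 0.12 rad and z of gauge_tip in the frame of guide_tube below -0.085 m), for 0.1 s.
3. the rod is drawn right out of the tube, held in the fingers (distance between gauge_tip and guide_tube above 0.02 m and z of gauge_tip in the frame of guide_tube above 0.01 m and contact force between the fingers and gauge_rod above 1 N), for 0.1 s.
At the end, for the whole second after the job is handed in: The lid is shut (under 0.035 rad); the gauge rod is held in the fingers, at rest, level within 0.17 rad, touching nothing else, its tip within 35 mm of the disc's centre seen from above and 60 to 180 mm above the table (value of joint lid below 0.035 rad and horizontal distance between gauge_tip and reading_disc below 0.035 m and height (world z) of gauge_tip between 0.06 and 0.18 m and angle between gauge_rod's own x axis and vertical between 1.4 and 1.74 rad and linear speed of gauge_rod below 0.03 m/s and angular speed of gauge_rod below 0.2 rad/s and contact force between the fingers and gauge_rod above 1 N and contact force between gauge_rod and centrifuge below 0.3 N and contact force between gauge_rod and rod_stand below 0.3 N and contact force between gauge_rod and reading_disc below 0.3 N and contact force between gauge_rod and plain_rod below 0.3 N and contact force between gauge_rod and sample_jar below 0.3 N and contact force between gauge_rod and beaker below 0.3 N and contact force between gauge_rod and bottle below 0.3 N and contact force between gauge_rod and slide_box below 0.3 N and contact force between gauge_rod and spatula below 0.3 N and contact force between gauge_rod and small_jar below 0.3 N); the arm keeps its last pose, push and grip.
It fails at once if the plain rod is disturbed (moved over 25 mm) (distance of plain_rod from where it was at the start of the episode above 0.025 m).
It fails at once if another bystander is disturbed (moved over 25 mm) (distance of any of sample_jar, beaker, bottle, slide_box, spatula, small_jar from where it was at the start of the episode above 0.025 m).
It also fails if it takes over 64 s, if anything falls off the work surface, if the arm or the gripper's body presses on something with over 40 N, if the wrist force passes 120 N, or if a joint passes its speed limit or range.

## Working session

There is one attempt and no reset: what is moved stays moved. The work goes in short steps, Python scripts to look and compute and a shell command to move; the robot and the scene stay as the last step left them, time stands still between calls to the robot, and variables do not carry over. Pictures are saved under pics/ and viewed, and the job is handed in when it is done.

```bash
mkdir -p pics; python3 - <<'E'
from workcell import sensors, eyes
import cv2,numpy as np
print(sensors.get_state())
for n in("side","top"):
    c=eyes.camera(n); cv2.imwrite(f"pics/{n}0.png",c["frame"]); print(n,c["fx"],c["fy"],c["cx"],c["cy"],np.round(c["extrinsics"],4).tolist())
E
```

```text
{'time_s': 0.0, 'joint_pos': array([ 1.18580224e+00,  3.26953546e-01, -1.93602127e-01,  1.05202157e+00,
        1.06647445e-05,  1.43657321e+00]), 'joint_velocities': array([-1.67747464e-03,  1.30031098e-03, -7.22974299e-05, -3.58745786e-04,
       -2.83329863e-04,  1.91760529e-04]), 'tau': array([-6.09984108e-04, -4.43393970e+01,  2.62445247e+01,  1.54870906e-02,
       -5.73435204e-05,  3.66365029e-06]), 'tcp_pos': array([0.13625328, 0.53223519, 0.23048967]), 'tcp_rot': array([-3.92820191e-01, -3.11646473e+00,  2.69901383e-03]), 'force': array([ 0.52939887, -0.11303584, -0.20014903]), 'torque': array([-0.03049579,  0.00049691,  0.00262665]), 'grip_width': 1.0003078448338798}
side 498.39643376390427 498.39643376390427 257.70084911620006 190.23658447419893 [[0.9212, -0.3892, 0.0, -0.5055], [-0.1982, -0.4693, -0.8605, 0.177], [0.3349, 0.7927, -0.5094, 1.4379], [0.0, 0.0, 0.0, 1.0]]
top 403.7061631632566 403.7061631632566 251.11830817304033 184.7459731450786 [[-0.0204, -0.9998, -0.005, -0.014], [-0.9906, 0.0209, -0.1353, 0.5373], [0.1354, 0.0022, -0.9908, 1.1259], [0.0, 0.0, 0.0, 1.0]]
```

View pics/side0.png

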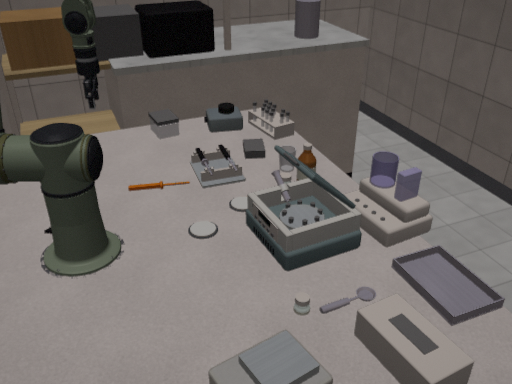

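View pics/top0.png

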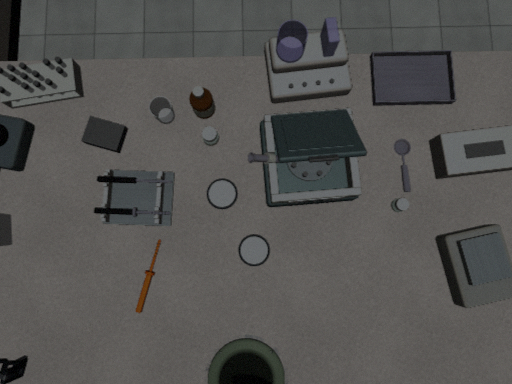

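The top view shows the discs at (222,193) and (254,250), the stand's two rods near (130,180) and (130,211), and the orange one at (148,280). The lid is half open at (318,133).

```bash
cat > h.py <<'E'
from workcell import sensors, eyes
import cv2,numpy as np
from scipy.spatial.transform import Rotation as R
def K(c): return np.array([[c["fx"],0,c["cx"]],[0,c["fy"],c["cy"]],[0,0,1]])
def ray(c,p):
    E=c["extrinsics"];Rm=E[:3,:3];o=-Rm.T@E[:3,3]
    return o,Rm.T@np.linalg.inv(K(c))@np.array([p[0],p[1],1.])
def onz(c,p,z):
    o,d=ray(c,p);return o+d*(z-o[2])/d[2]
def proj(c,P):
    E=c["extrinsics"];q=K(c)@(E[:3,:3]@np.asarray(P,float)+E[:3,3]);return q[:2]/q[2]
def crop(c,x0,y0,x1,y1,s,name):
    cv2.imwrite("pics/"+name,cv2.resize(c["frame"][y0:y1,x0:x1],None,fx=s,fy=s,interpolation=cv2.INTER_CUBIC))
E
python3 - <<'E'
from h import *
t=eyes.camera("top");s=eyes.camera("side")
crop(t,85,160,185,235,8,"t_stand.png"); crop(t,240,95,370,215,5,"t_cf.png")
crop(s,180,140,260,245,5,"s_stand.png"); crop(s,235,135,375,265,5,"s_cf.png")
for p in[(222,193),(254,250)]: print(onz(t,p,.008))
E
```

```text
[0.51806193 0.06110486 0.008     ]
[ 0.35051489 -0.02951758  0.008     ]
```

View pics/t_stand.png

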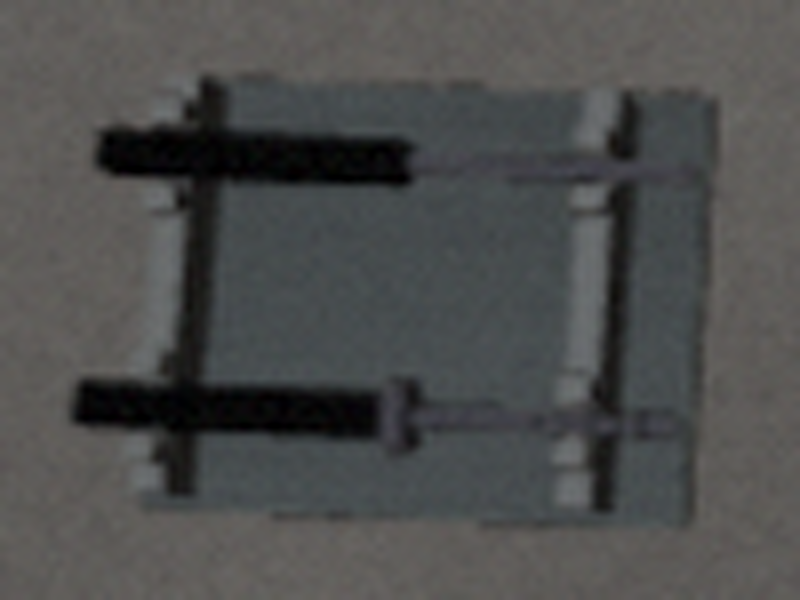

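View pics/t_cf.png

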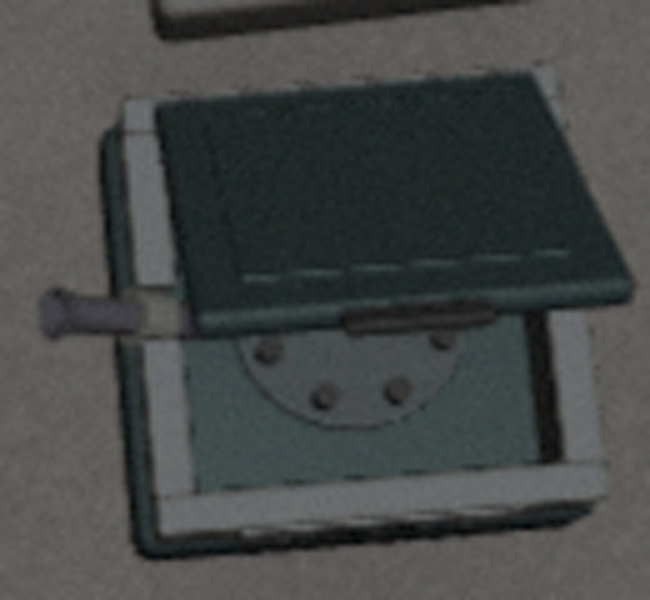

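View pics/s_stand.png

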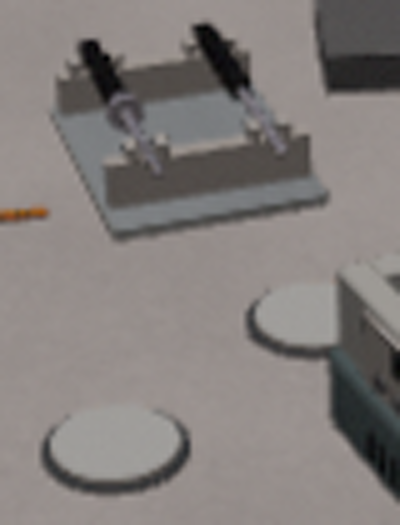

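View pics/s_cf.png

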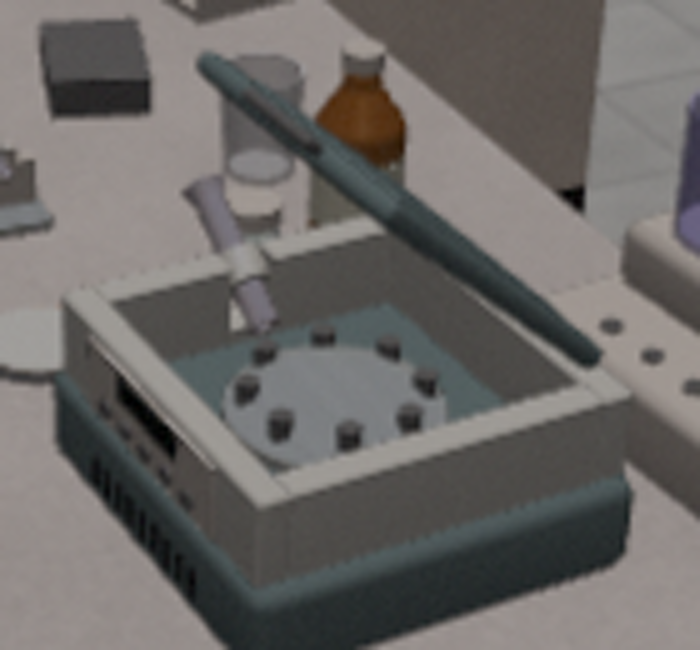

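```bash
python3 - <<'E'
from h import *
t=eyes.camera("top");s=eyes.camera("side")
C=[(272,201.5),(361,193.7),(264.6,115),(350.2,108)]
P=np.array([onz(t,p,.13) for p in C]);print("corners top",P.round(4).tolist())
m=P.mean(0);ax=(P[2]+P[3]-P[0]-P[1])[:2];print(m,np.linalg.norm(ax)/2,np.degrees(np.arctan2(ax[1],ax[0])))
ay=(P[0]+P[2]-P[1]-P[3])[:2];print(np.linalg.norm(ay)/2,np.degrees(np.arctan2(-ay[0],ay[1])))
# side crop corners: front-left(65,298) front-right(262,505) back-right(622,395) 
for p in [(65,298),(262,503),(628,393)]: print("side",onz(s,(235+p[0]/5,135+p[1]/5),.13))
f=lambda x,y:(85+x/8,160+y/8)
for n,p,z in[("rear",(75,403),.054),("col",(384,410),.052),("colR",(416,417),.052),("tip",(685,425),.052)]: print(n,onz(t,f(*p),z))
g=lambda x,y:(180+x/5,140+y/5)
for n,p,z in[("srear",(88,45),.058),("stip",(156,170),.052),("scol",(126,112),.052)]: print(n,onz(s,g(*p),z))
f2=lambda x,y:(240+x/5,95+y/5)
print("tube mouth", [onz(t,f2(*p),.15) for p in[(48,312)]])
# discs by mask
fr=t["frame"];g0=cv2.cvtColor(fr,cv2.COLOR_BGR2GRAY)
for (u,v) in[(222,193),(254,250)]:
    w=g0[v-22:v+22,u-22:u+22]; b=(w>w.max()*0.75).astype(np.uint8);n,l,st,ce=cv2.connectedComponentsWithStats(b)
    k=l[22,22];print(st[k],ce[k]+[u-22,v-22],onz(t,ce[k]+[u-22,v-22],.008))
E
```

```text
corners top [[0.4785, -0.0793, 0.13], [0.4942, -0.3142, 0.13], [0.714, -0.0658, 0.13], [0.7285, -0.2984, 0.13]]
[ 0.60378782 -0.18942182  0.13      ] 0.23536372467063785 3.5881959432450143
0.23422344747291035 3.699640293141107
side [ 0.4794864  -0.09098501  0.13      ]
side [ 0.49663118 -0.32007647  0.13      ]
side [ 0.72739513 -0.30561745  0.13      ]
rear [0.47095994 0.41769386 0.054     ]
col [0.46638249 0.30931193 0.052     ]
colR [0.46367952 0.2979767  0.052     ]
tip [0.45889232 0.20311378 0.052     ]
srear [0.47243324 0.40390642 0.058     ]
stip [0.46107386 0.20715868 0.052     ]
scol [0.46856546 0.29873498 0.052     ]
tube mouth [array([ 0.59374234, -0.02289485,  0.15      ])]
[  9   9  26  27 542] [221.58118081 193.23431734] [0.51739374 0.0623451  0.008     ]
[  9   9  27  27 571] [253.6619965  249.81961471] [ 0.35104882 -0.02855302  0.008     ]
```

```bash
python3 - <<'E'
from h import *
t=eyes.camera("top");s=eyes.camera("side")
crop(t,243,140,293,175,16,"t_tube.png"); crop(s,265,165,305,205,15,"s_tube.png")
crop(s,225,190,255,215,16,"s_disc.png")
c=np.array([.604,-.190,0]);Rz=R.from_euler('z',3.65,degrees=True).as_matrix()
for th in np.arange(.4,1,.1):
  d=.204
  P=[c+Rz@[.104-d*np.cos(th)+.018*np.sin(th),y,.13+d*np.sin(th)+.018*np.cos(th)] for y in(-.103,0,.103)]
  print(th,[proj(t,p).round(1).tolist() for p in P],[proj(s,p).round(1).tolist() for p in P])
M=c+Rz@[0,.165,.15];I=c+Rz@[0,.165-.0819,.15-.0574]
for k in(t,s): print(proj(k,M),proj(k,I))
E
```

```text
0.4 [[363.7, 173.0], [321.2, 176.6], [278.7, 180.2]] [[297.9, 196.7], [278.5, 178.9], [261.2, 163.1]]
0.5 [[365.2, 167.4], [322.0, 171.1], [278.7, 174.7]] [[301.8, 189.8], [282.0, 172.4], [264.5, 156.9]]
0.6 [[366.5, 161.1], [322.6, 164.8], [278.7, 168.4]] [[306.2, 183.1], [286.2, 166.0], [268.4, 150.8]]
0.7 [[367.6, 153.9], [323.1, 157.7], [278.5, 161.4]] [[311.2, 176.6], [290.8, 159.9], [272.7, 145.1]]
0.7999999999999999 [[368.5, 146.1], [323.4, 149.9], [278.3, 153.7]] [[316.7, 170.6], [295.9, 154.2], [277.5, 139.6]]
0.8999999999999999 [[369.1, 137.7], [323.5, 141.6], [277.9, 145.4]] [[322.5, 164.9], [301.5, 148.9], [282.8, 134.6]]
[250.53300462 157.47272549] [280.21504237 159.19960194]
[274.22164072 171.52093677] [286.70503567 199.7920309 ]
```

View pics/t_tube.png

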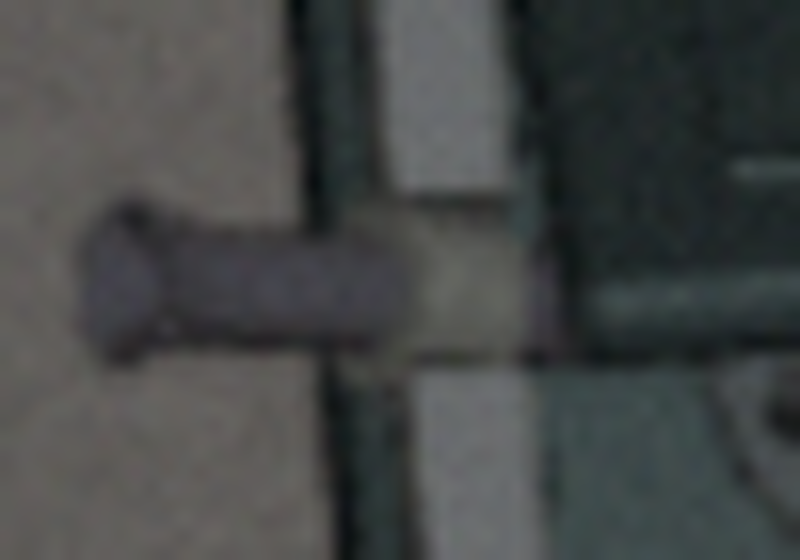

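View pics/s_tube.png

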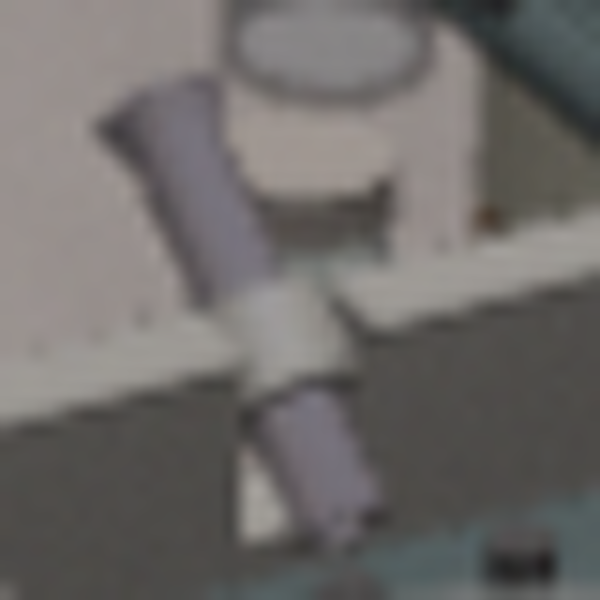

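Gauge rod is the one with the collar, at top pixel (135,212); (130,182) is the plain rod and (148,280) is orange. The disc is the one at (222,193), since its y is larger. The tube mouth matches my centrifuge pose to about 1 px, and the lid is at about 0.72 rad. I'll move to the lid press point next.

```bash
python3 -m inch '[[[1,-1.5,3,0,0,0,-1],[2,-3.3,0.7,0,0,0,-1],[2,-3.3,0.7,0,0,0,-1],[2,-3.3,0.7,0,0,0,-1],[2,-3.3,0.7,0,0,0,-1],[2,-3.3,0.7,0,0,0,-1],[2,-3.3,0.7,0,0,0,-1],[2,-3.3,0.7,0,0,0,-1],[2,-3.3,0.7,0,0,0,-1],[2,-3.3,0.7,0,0,0,-1]]]'
python3 -m inch '[[[2,-3.3,0.2,0,0,0,-1],[2,-3.3,0.2,0,0,0,-1],[2,-3.3,0.2,0,0,0,-1],[2,-3.3,0,0,0,0,-1],[2,-3.3,0,0,0,0,-1],[2,-3.3,0,0,0,0,-1],[2,-3.3,0,0,0,0,-1],[2,-3.3,0,0,0,0,-1],[2,-3.3,0,0,0,0,-1],[2,-3.3,0,0,0,0,-1]]]'
```

```text
time_s: 1.23
tcp_pos: [0.327, 0.2192, 0.3249]
tcp_rot: [0.392, 3.116, 0.001]
force: [1.0, 0.9, -0.3]
grip_width: 0.0
time_s: 2.07
tcp_pos: [0.5271, -0.1111, 0.3303]
tcp_rot: [0.394, 3.116, 0.0]
force: [0.9, 1.0, 0.3]
grip_width: 0.003
```

```bash
python3 -m inch '[[[1.7,-2.7,0,0,0,0,-1],[1.7,-2.7,0,0,0,0,-1],[1.8,-2.7,0,0,0,0,-1],[0,0,-2,0,0,0,-1],[0,0,-1.5,0,0,0,-1],[0,0,-1,0,0,0,-1],[0,0,-1,0,0,0,-1],[0,0,-1,0,0,0,-1],[0,0,-1,0,0,0,-1],[0,0,-1,0,0,0,-1]]]'
```

```text
time_s: 2.9
tcp_pos: [0.5789, -0.1899, 0.2453]
tcp_rot: [0.392, 3.115, -0.001]
force: [0.0, -0.1, 2.0]
grip_width: 0.0
```

```bash
python3 -m inch '[[[0,0,-1,0,0,0,-1],[0,0,-1,0,0,0,-1],[0,0,-1,0,0,0,-1],[0,0,-1,0,0,0,-1],[0,0,-1,0,0,0,-1],[0,0,-1,0,0,0,-1],[0,0,-1,0,0,0,-1]]]'
python3 -m inch '[[[0,0,-0.8,0,0,0,-1],[0,0,-0.7,0,0,0,-1],[0,0,-0.5,0,0,0,-1]]]'
```

```text
time_s: 3.48
tcp_pos: [0.5783, -0.1902, 0.1741]
tcp_rot: [-0.393, -3.116, -0.0]
force: [-0.5, -0.7, 1.7]
grip_width: -0.002
time_s: 3.73
tcp_pos: [0.5781, -0.19, 0.1541]
tcp_rot: [-0.393, -3.116, -0.001]
force: [-0.7, -0.8, 1.7]
grip_width: 0.001
```

```bash
python3 -m inch '[[[0,0,-0.3,0,0,0,-1],[0,0,-0.3,0,0,0,-1],[0,0,-0.2,0,0,0,-1]]]'
python3 -m inch '[[[0,0,-0.2,0,0,0,-1],[0,0,-0.2,0,0,0,-1],[0,0,0,0,0,0,-1]]]'
python3 - <<'E'
from h import *
s=eyes.camera("side");crop(s,225,100,395,270,3.5,"s_lid.png")
E
```

```text
time_s: 3.98
tcp_pos: [0.5786, -0.1902, 0.1479]
tcp_rot: [0.393, 3.117, -0.0]
force: [-5.8, 2.4, 17.9]
grip_width: 0.002
time_s: 4.23
tcp_pos: [0.5786, -0.1902, 0.1479]
tcp_rot: [0.392, 3.115, -0.002]
force: [-9.6, 3.8, 27.5]
grip_width: 0.001
```

View pics/s_lid.png

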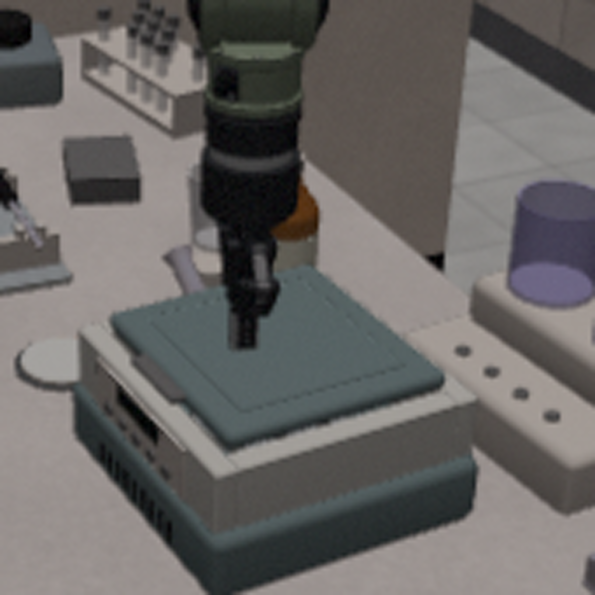

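The lid is shut flat: the TCP stopped hard at z = 0.148 and the picture shows the plate level. Next is the rod grasp, with the TCP at (0.468, 0.349).

```bash
python3 -m inch '[[[0,0,1.5,0,0,0,-1],[0,0,3.5,0,0,0,-1],[0,0,4,0,0,0,-1],[-0.7,3.6,1,0,0,-0.11,-1],[-0.7,3.6,0,0,0,-0.11,-1],[-0.7,3.6,0,0,0,-0.11,-1],[-0.7,3.6,0,0,0,-0.11,-0.5],[-0.7,3.6,0,0,0,-0.11,0],[-0.7,3.6,0,0,0,-0.11,0],[-0.7,3.6,0,0,0,-0.11,0]]]'
python3 -m inch '[[[-0.7,3.6,-1,0,0,-0.11,0.2],[-0.7,3.6,-1,0,0,-0.11,0.2],[-0.7,3.6,-1,0,0,-0.11,0.2],[-0.7,3.6,-1,0,0,-0.11,0.2],[-0.7,3.6,-1,0,0,-0.11,0.2],[-0.7,3.6,-1,0,0,-0.057,0.2],[-1,3.6,-1,0,0,0,0.2],[-1,3.6,-1,0,0,0,0.2],[0,0,0,0,0,0,0.2]]]'
python3 - <<'E'
from h import *
print(sensors.get_state()["joint_pos"])
E
```

```text
time_s: 5.12
tcp_pos: [0.5293, 0.0635, 0.2437]
tcp_rot: [1.542, 2.736, 0.002]
force: [0.0, 0.0, 0.1]
grip_width: 0.496
time_s: 5.87
tcp_pos: [0.4646, 0.3553, 0.1615]
tcp_rot: [-2.274, -2.163, 0.0]
force: [0.5, -0.1, -1.0]
grip_width: 0.6
[ 0.52503644  0.44348155 -0.20253672  0.92566421  0.00312116  2.14561013]
```

```bash
python3 -m inch '[[[0.35,-0.6,-2.5,0,0,-0.007,0.2],[0,0,-2.5,0,0,0,0.2],[0,0,-2.5,0,0,0,0.2],[0,0,-1.5,0,0,0,0.2],[0,0,0,0,0,0,0.2]]]'
python3 - <<'E'
from h import *
t=eyes.camera("top");s=eyes.camera("side")
a=cv2.resize(t["frame"][150:240,85:195],None,fx=5,fy=5,interpolation=2);cv2.imwrite("pics/ta.png",a)
crop(s,170,110,260,200,6,"sa.png")
E
```

```text
time_s: 6.28
tcp_pos: [0.4689, 0.3423, 0.0701]
tcp_rot: [-2.291, -2.148, 0.008]
force: [-1.3, 0.6, -1.1]
grip_width: 0.599
```

View pics/ta.png

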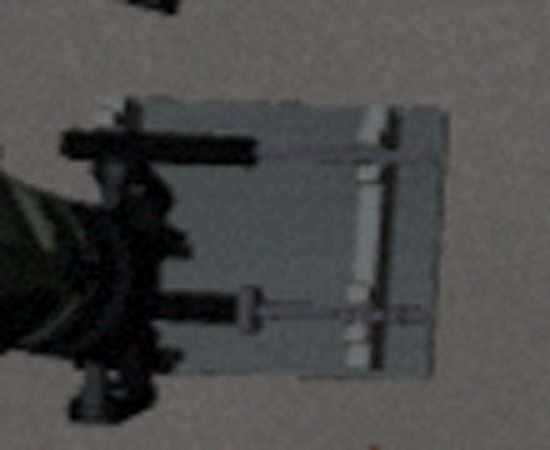

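View pics/sa.png

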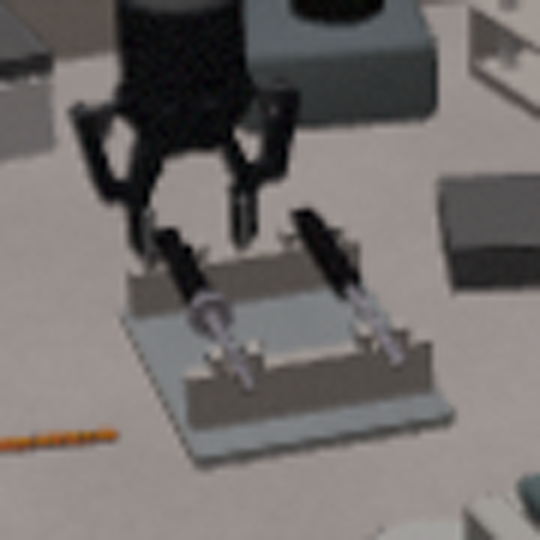

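```bash
python3 -m inch '[[[0,0.5,-1.2,0,0,0,0.2],[0,0,-1.3,0,0,0,0.2],[0,0,-1.2,0,0,0,0.2],[0,0,0,0,0,0,0.2]]]'
python3 -m inch '[[[0,0,0,0,0,0,-1],[0,0,0,0,0,0,-1],[0,0,0,0,0,0,-1],[0,0,0,0,0,0,-1],[0,0,0,0,0,0,-1],[0,0,0,0,0,0,-1]]]'
```

```text
time_s: 6.72
tcp_pos: [0.4705, 0.3488, 0.035]
tcp_rot: [-2.291, -2.149, 0.002]
force: [-0.2, -0.5, 0.1]
grip_width: 0.602
time_s: 7.22
tcp_pos: [0.4713, 0.3495, 0.0376]
tcp_rot: [-2.291, -2.149, -0.003]
force: [-2.9, 0.4, 5.6]
grip_width: 0.174
```

```bash
python3 -m inch '[[[0,0,1,0,0,0,-1],[0,0,2.5,0,0,0,-1],[0,0,3.5,0,0,0,-1],[0,0,3.5,0,0,0,-1],[0,0,3.5,0,0,0,-1],[0,0,3,0,0,0,-1],[0,0,3,0,0,0,-1],[0,0,0,0,0,0,-1]]]'
python3 - <<'E'
from h import *
t=eyes.camera("top");s=eyes.camera("side")
crop(t,85,140,205,240,5,"tb.png")
crop(s,150,60,270,180,5,"sb.png")
E
```

```text
time_s: 7.88
tcp_pos: [0.4741, 0.3504, 0.2439]
tcp_rot: [2.289, 2.147, 0.017]
force: [1.1, 0.6, -0.2]
grip_width: 0.17
```

View pics/tb.png

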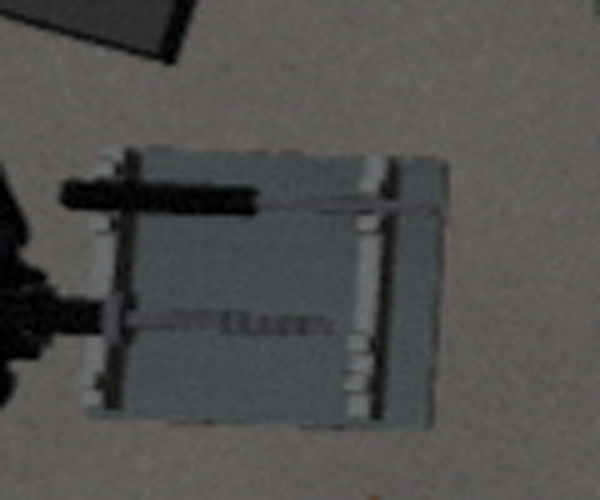

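View pics/sb.png

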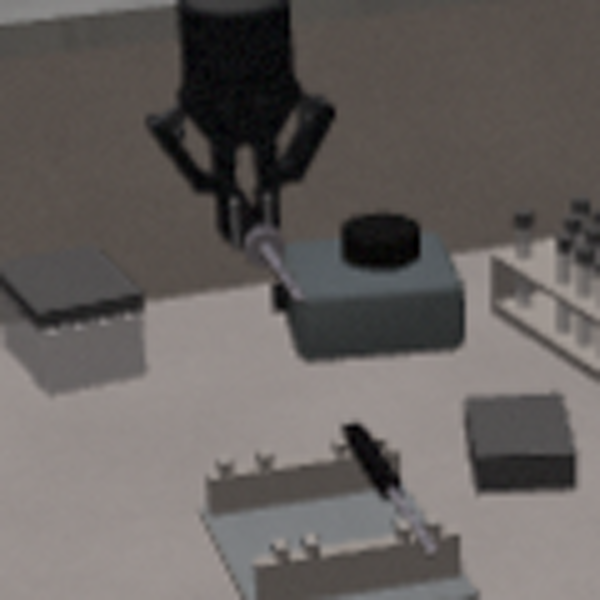

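```bash
cat >> h.py <<'E'
def tri(t,pt,s,ps):
    A=[];b=[]
    for c,p in((t,pt),(s,ps)):
        o,d=ray(c,p);d=d/np.linalg.norm(d);M=np.eye(3)-np.outer(d,d);A.append(M);b.append(M@o)
    A=np.vstack(A);b=np.hstack(b);x=np.linalg.lstsq(A,b,rcond=None)[0];return x,np.linalg.norm(A@x-b)
E
python3 - <<'E'
from h import *
t=eyes.camera("top");s=eyes.camera("side")
tip,e=tri(t,(151.6,205),s,(210,119.4));col,e2=tri(t,(109.5,203.3),s,(203,108.6))
print(tip,e,col,e2,tip-col,np.linalg.norm(tip-col))
S=sensors.get_state();Rt=R.from_rotvec(S["tcp_rot"]);print(Rt.as_matrix().round(3),S["tcp_pos"])
print("tcp frame col,tip",Rt.inv().apply(col-S["tcp_pos"]),Rt.inv().apply(tip-S["tcp_pos"]))
E
```

```text
[0.46552844 0.20590957 0.25484792] 0.001524965893187247 [0.47189354 0.30320477 0.25625293] 0.0022635882573950462 [-0.0063651  -0.0972952  -0.00140502] 0.09751330079961698
[[ 0.064  0.998 -0.001]
 [ 0.998 -0.064 -0.001]
 [-0.001 -0.001 -1.   ]] [0.47034122 0.34829883 0.23532796]
tcp frame col,tip [-0.04492535  0.00441184 -0.02088032] [-0.14242682  0.00429849 -0.01936541]
```

```bash
python3 - <<'E'
from h import *
t=eyes.camera("top");s=eyes.camera("side")
M,e=tri(t,(250.8,157.7),s,(275.7,171.8));print("M tri",M,e)
yaw=np.radians(3.65);u=R.from_euler('z',yaw).apply([0,np.cos(.6109),np.sin(.6109)])
S=sensors.get_state();Rt=R.from_rotvec(S["tcp_rot"])
Rf=R.from_rotvec(.6109*np.array([np.cos(yaw),np.sin(yaw),0]))*R.from_rotvec([0,0,.128])*Rt
print("rod dir",-Rf.as_matrix()[:,0],-u)
M=np.array([.5955,-.0265,.15])
for off in(.135,.1,0):
  tcp=M+u*off-Rf.apply([-.049,.002,-.020]);print(off,tcp,(tcp-S["tcp_pos"])*100)
E
```

```text
M tri [ 0.59536844 -0.02677267  0.14882063] 0.003296053604115068
rod dir [ 0.05239784 -0.81849144 -0.57212432] [ 0.05214713 -0.81747054 -0.57360491]
0.135 [0.58311606 0.13524986 0.23907156] [ 11.30673157 -21.29449107   0.44821859]
0.1 [0.58494121 0.1066384  0.21899539] [ 11.48924652 -24.15563796  -1.5593986 ]
0 [0.59015593 0.02489134 0.1616349 ] [ 12.0107178  -32.33034335  -7.29544771]
```

```bash
python3 -m inch '[[[1.2,-2.3,0.5,0,0,0.064,-1],[1.2,-2.3,0.5,0,0,0.064,-1],[1.2,-2.3,0.5,0.1016,0.0065,0,-1],[1.2,-2.3,0.5,0.1016,0.0065,0,-1],[1.2,-2.3,0.5,0.1016,0.0065,0,-1],[1.2,-2.3,0.5,0.1016,0.0065,0,-1],[1.2,-2.3,0.4,0.1016,0.0065,0,-1],[1.2,-2.3,0,0.1016,0.0065,0,-1],[1.2,-2.3,0,0,0,0,-1],[0.5,-0.6,0,0,0,0,-1]]]'
python3 -m inch '[[[0,0,0,0,0,0,-1],[0,0,0,0,0,0,-1]]]'
python3 - <<'E'
from h import *
t=eyes.camera("top");s=eyes.camera("side")
S=sensors.get_state();print(S["tcp_pos"],S["joint_pos"],-R.from_rotvec(S["tcp_rot"]).as_matrix()[:,0])
crop(t,190,110,300,200,7,"tc.png")
crop(s,220,90,320,190,6,"sc.png")
E
```

```text
time_s: 9.02
tcp_pos: [0.585, 0.1308, 0.2672]
tcp_rot: [-1.812, -1.917, -0.566]
force: [0.5, -0.7, -0.9]
grip_width: 0.172
time_s: 9.18
tcp_pos: [0.5837, 0.136, 0.2693]
tcp_rot: [-1.805, -1.923, -0.568]
force: [0.0, -0.1, -1.3]
grip_width: 0.171
[0.58307219 0.13732753 0.27011457] [-0.18507864  0.4602767  -0.03621649  1.24724703  0.58908933  1.26739023] [ 0.05358697 -0.81728926 -0.57373051]
```

View pics/tc.png

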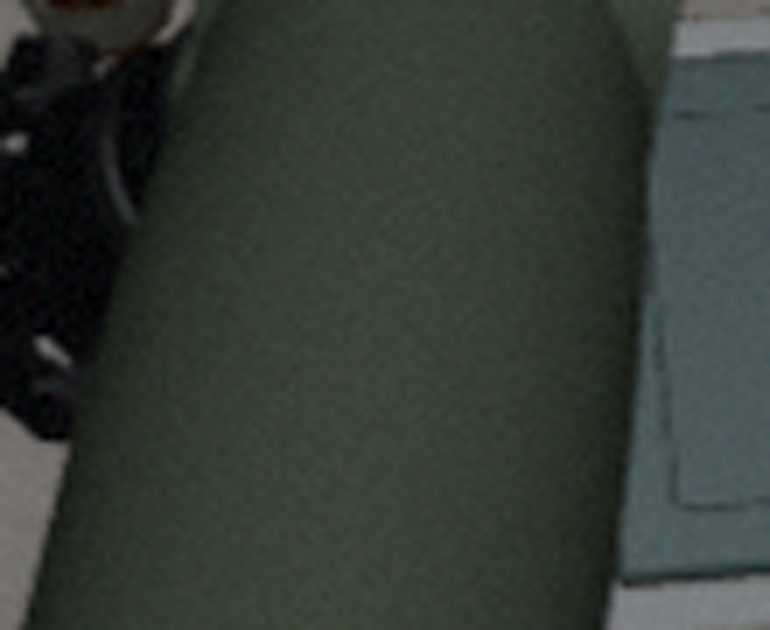

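View pics/sc.png

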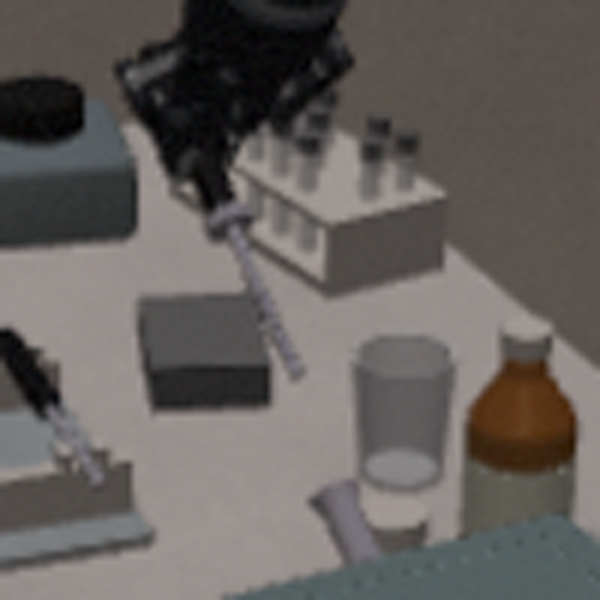

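```bash
python3 - <<'E'
from h import *
s=eyes.camera("side");S=sensors.get_state();Rt=R.from_rotvec(S["tcp_rot"])
for y0 in(0,.002,.004):
  for z0 in (-.018,-.02):
    f=S["tcp_pos"]+Rt.apply([-.049,y0,z0]);ti=S["tcp_pos"]+Rt.apply([-.1435,y0,z0])
    print(y0,z0,proj(s,f),proj(s,ti))
print("obs face",220+233/6,90+223/6,"obs tip",220+298/6,90+376/6)
u=np.array([-.0521,.8175,.5736])
M=np.array([.5955,-.0265,.15])
print("mouth",proj(s,M),"obs 275.7 171.8; now", 220+340/6,90+492/6, "inner",proj(s,M-.1*u),"obs 288.3 200")
E
```

```text
0 -0.018 [257.9306761 126.4210971] [269.18991297 151.58719424]
0 -0.02 [258.09463281 126.06968656] [269.36982514 151.25656983]
0.002 -0.018 [258.49654045 126.30748014] [269.76183247 151.45859256]
0.002 -0.02 [258.66103443 125.95611854] [269.94229178 151.12799096]
0.004 -0.018 [259.06184842 126.19397489] [270.33317803 151.33011994]
0.004 -0.02 [259.22687854 125.84266231] [270.51418329 150.99954127]
obs face 258.8333333333333 127.16666666666666 obs tip 269.6666666666667 152.66666666666666
mouth [274.96863996 171.56627857] obs 275.7 171.8; now 276.6666666666667 172.0 inner [287.47247077 199.83471823] obs 288.3 200
```

```bash
python3 - <<'E'
from h import *
S=sensors.get_state();Rt=R.from_rotvec(S["tcp_rot"])
u=np.array([-.0521,.8175,.5736])
M=np.array([.596,-.0265,.15])
for off in (.108,.08):
  tcp=M+u*off-Rt.apply([-.051,.001,-.019]);print((tcp-S["tcp_pos"])*100)
E
```

```text
[ 0.28313851 -2.32614434 -4.47569018]
[ 0.42901851 -4.61514434 -6.08177018]
```

```bash
python3 -m inch '[[[0.1,-0.8,-1.5,0,0,0,-1],[0.1,-0.8,-1.5,0,0,0,-1],[0.1,-0.7,-1.5,0,0,0,-1],[0,0,0,0,0,0,-1],[0,0,0,0,0,0,-1]]]'
python3 - <<'E'
from h import *
s=eyes.camera("side");S=sensors.get_state();Rt=R.from_rotvec(S["tcp_rot"])
u=np.array([-.0521,.8175,.5736]);M=np.array([.596,-.0265,.15])
f=S["tcp_pos"]+Rt.apply([-.051,.001,-.019]);d=f-M;print(S["tcp_pos"],"axial",d@u,"perp",d-(d@u)*u,-Rt.as_matrix()[:,0])
print(proj(s,f),proj(s,f-u*.0945),proj(s,M))
crop(s,245,110,295,185,8,"sd.png")
E
```

```text
time_s: 9.75
tcp_pos: [0.5861, 0.1125, 0.2235]
tcp_rot: [-1.805, -1.921, -0.567]
force: [-0.0, -0.3, 0.0]
grip_width: 0.169
[0.58665148 0.11266685 0.22450166] axial 0.10597030379234611 perp [ 4.76634401e-04  4.14391773e-05 -2.27170118e-05] [ 0.05077842 -0.8170355  -0.57434705]
[262.58259795 142.88493047] [273.85079958 168.34581768] [275.11581577 171.53623305]
```

View pics/sd.png

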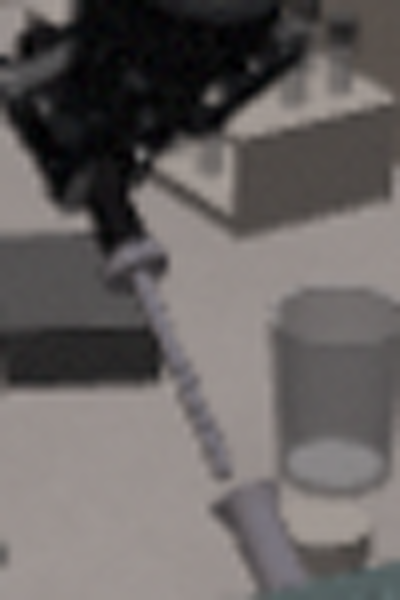

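```bash
python3 -m inch '[[[0.25,-0.8,-0.57,0,0,0,-1],[0.05,-0.82,-0.57,0,0,0,-1],[0,0,0,0,0,0,-1]]]'
python3 - <<'E'
from h import *
s=eyes.camera("side");S=sensors.get_state();print(S["force"],S["torque"])
crop(s,245,110,295,185,8,"se.png")
E
```

```text
time_s: 10.05
tcp_pos: [0.5902, 0.0949, 0.2128]
tcp_rot: [-1.807, -1.924, -0.568]
force: [-0.6, 0.1, -1.0]
grip_width: 0.173
[ 0.02383896  0.07338439 -1.85090273] [-0.66943747 -0.02682056  0.00373598]
```

View pics/se.png

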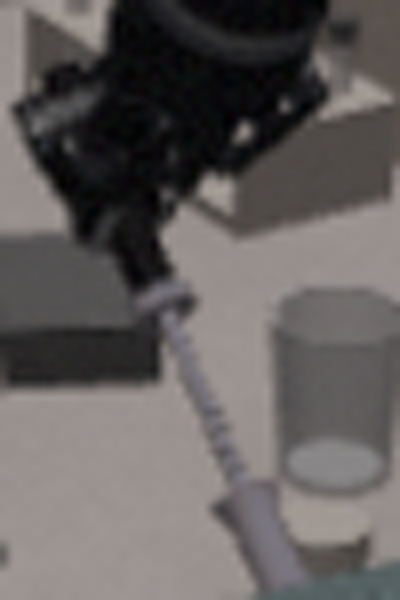

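```bash
python3 -m inch '[[[0.05,-0.82,-0.57,0,0,0,-1],[0.05,-0.82,-0.57,0,0,0,-1],[0,0,0,0,0,0,-1]]]'
python3 -m inch '[[[0.05,-0.82,-0.57,0,0,0,-1],[0.05,-0.82,-0.57,0,0,0,-1],[0,0,0,0,0,0,-1]]]'
```

```text
time_s: 10.35
tcp_pos: [0.5906, 0.0783, 0.201]
tcp_rot: [-1.808, -1.923, -0.566]
force: [-2.2, -1.9, -0.6]
grip_width: 0.176
time_s: 10.6
tcp_pos: [0.5916, 0.0619, 0.1895]
tcp_rot: [-1.807, -1.923, -0.567]
force: [-2.4, -2.5, -1.0]
grip_width: 0.179
```

```bash
python3 -m inch '[[[0,-0.82,-0.57,0,0,0,-1],[0.05,-0.82,-0.57,0,0,0,-1],[0,0,0,0,0,0,-1]]]'
python3 - <<'E'
from h import *
s=eyes.camera("side");S=sensors.get_state();print(S["force"],S["torque"],S["tcp_pos"])
u=np.array([-.0521,.8175,.5736]);M=np.array([.596,-.0265,.15]);Rt=R.from_rotvec(S["tcp_rot"])
f=S["tcp_pos"]+Rt.apply([-.051,.001,-.019]);d=f-M;print("axial",d@u,"perp",d-(d@u)*u,-Rt.as_matrix()[:,0])
crop(s,240,110,300,190,8,"sf.png")
E
```

```text
time_s: 10.85
tcp_pos: [0.5924, 0.0455, 0.1782]
tcp_rot: [-1.807, -1.924, -0.567]
force: [-2.9, -3.7, 0.6]
grip_width: 0.173
[-1.15567405 -3.82669774 -0.26433182] [-1.34557583  0.41749779  0.0564714 ] [0.59245849 0.04583179 0.178558  ]
axial 0.024724473782084214 perp [ 0.00204169 -0.00041039  0.00076872] [ 0.05092361 -0.81846406 -0.57229658]
```

View pics/sf.png

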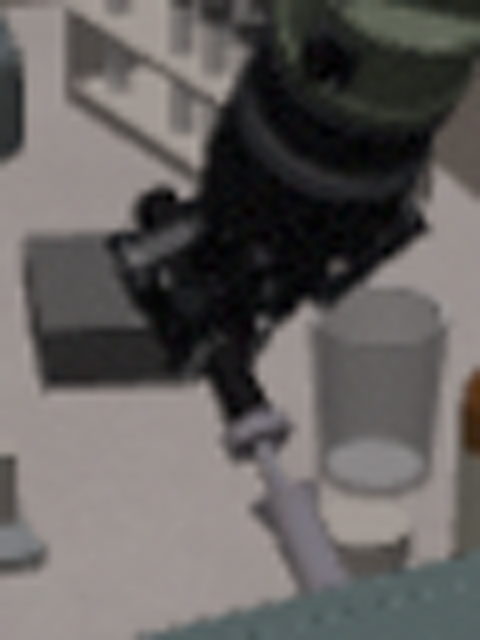

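```bash
python3 -m inch '[[[0.05,-0.82,-0.57,0,0,0,-1],[0.04,-0.6,-0.4,0,0,0,-1],[0,0,0,0,0,0,-1]]]'
python3 -m inch '[[[0.02,-0.33,-0.23,0,0,0,-1],[0.02,-0.25,-0.17,0,0,0,-1],[0,0,0,0,0,0,-1]]]'
```

```text
time_s: 11.15
tcp_pos: [0.5932, 0.0319, 0.1689]
tcp_rot: [-1.806, -1.924, -0.568]
force: [-3.4, -4.3, 0.8]
grip_width: 0.17
time_s: 11.4
tcp_pos: [0.5936, 0.027, 0.1657]
tcp_rot: [-1.806, -1.924, -0.568]
force: [-3.8, -1.6, 3.1]
grip_width: 0.177
```

```bash
python3 -m inch '[[[0,-0.16,-0.11,0,0,0,-1],[0,-0.16,-0.11,0,0,0,-1],[0,0,0,0,0,0,-1]]]'
python3 -m inch '[[[0,-0.16,-0.11,0,0,0,-1],[0,-0.16,-0.11,0,0,0,-1],[0,0,0,0,0,0,-1]]]'
python3 - <<'E'
from h import *
s=eyes.camera("side");S=sensors.get_state();print(S["force"],S["torque"],S["tcp_pos"])
u=np.array([-.0521,.8175,.5736]);M=np.array([.596,-.0265,.15]);Rt=R.from_rotvec(S["tcp_rot"])
f=S["tcp_pos"]+Rt.apply([-.051,.001,-.019]);d=f-M;print("axial",d@u,"perp",d-(d@u)*u,-Rt.as_matrix()[:,0])
crop(s,240,130,300,190,10,"sg.png")
E
```

```text
time_s: 11.65
tcp_pos: [0.5937, 0.0251, 0.1645]
tcp_rot: [-1.804, -1.923, -0.572]
force: [-5.3, 2.1, 6.0]
grip_width: 0.174
time_s: 11.9
tcp_pos: [0.5937, 0.025, 0.1646]
tcp_rot: [-1.8, -1.919, -0.579]
force: [-5.7, 11.0, 14.6]
grip_width: 0.172
[-6.15004564 10.1922426  13.70766956] [2.25569869 1.17485686 0.3626834 ] [0.59373721 0.02498529 0.16455924]
axial -0.0006106926800992928 perp [ 0.00207814 -0.00039222  0.00074779] [ 0.05290646 -0.81221952 -0.58094781]
```

View pics/sg.png

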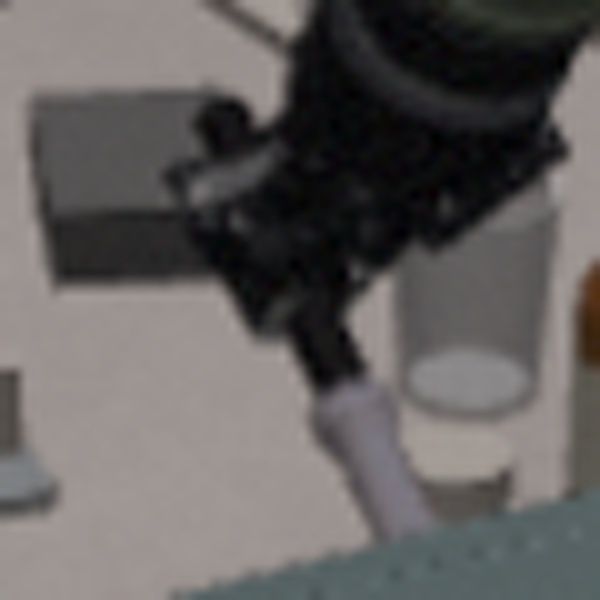

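The collar is seated on the mouth: motion has stopped, axial force is about 17 N, and the picture shows no gap. I'll draw it out now.

```bash
python3 -m inch '[[[0,0,0,0,0,0,-1],[0,0.4,0.28,0,0,0,-1],[-0.05,0.82,0.57,0,0,0,-1],[-0.05,0.82,0.57,0,0,0,-1],[-0.08,1.23,0.86,0,0,0,-1],[-0.08,1.23,0.86,0,0,0,-1],[-0.08,1.23,0.86,0,0,0,-1]]]'
python3 -m inch '[[[-0.08,1.23,0.86,0,0,0,-1],[-0.08,1.23,0.86,0,0,0,-1],[-0.08,1.23,0.86,0,0,0,-1],[-0.1,1.64,1.15,0,0,0,-1],[-0.1,1.64,1.15,0,0,0,-1],[0,0,0,0,0,0,-1],[0,0,0,0,0,0,-1]]]'
python3 - <<'E'
from h import *
s=eyes.camera("side");S=sensors.get_state();print(S["force"],S["torque"],S["tcp_pos"])
crop(s,230,90,310,190,6,"sh.png")
E
```

```text
time_s: 12.53
tcp_pos: [0.5905, 0.0795, 0.2023]
tcp_rot: [-1.805, -1.925, -0.57]
force: [-1.1, -1.5, 0.2]
grip_width: 0.171
time_s: 13.12
tcp_pos: [0.5861, 0.1495, 0.2515]
tcp_rot: [-1.803, -1.928, -0.571]
force: [-0.7, 0.3, -1.5]
grip_width: 0.172
[-0.26226933  0.24464139 -1.7317791 ] [-0.65748741 -0.07226742 -0.04987734] [0.58591931 0.14870893 0.25068269]
```

View pics/sh.png

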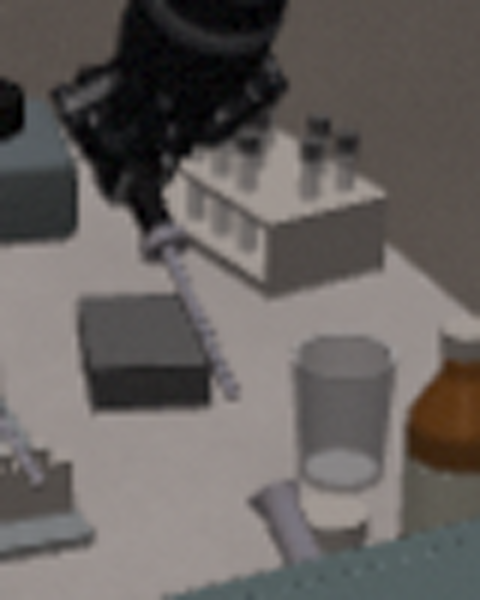

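```bash
python3 -m inch '[[[-1,0.8,0.5,-0.1016,-0.0065,0,-1],[-1,0.8,0,-0.1016,-0.0065,0,-1],[-1,0.8,0,-0.1016,-0.0065,0,-1],[-1,0.7,0,-0.1016,-0.0065,0,-1],[-1,0.7,0,-0.1016,-0.0065,0,-1],[-1,0.7,0,-0.1016,-0.0065,0,-1],[-1,0.7,0,0,0,0,-1],[-0.8,0.7,0,0,0,0,-1],[0,0,0,0,0,0,-1],[0,0,0,0,0,0,-1]]]'
python3 -m inch '[[[0,0,-2,0,0,0,-1],[0,0,-2,0,0,0,-1],[0,0,-2,0,0,0,-1],[0,0,-2,0,0,0,-1],[0,0,-2,0,0,0,-1],[0,0,-2,0,0,0,-1],[0,0,-1,0,0,0,-1],[0,0,0,0,0,0,-1],[0,0,0,0,0,0,-1]]]'
python3 - <<'E'
from h import *
t=eyes.camera("top");s=eyes.camera("side");S=sensors.get_state();Rt=R.from_rotvec(S["tcp_rot"])
print(S["tcp_pos"],Rt.as_matrix()[:,0]);tip=S["tcp_pos"]+Rt.apply([-.1455,.001,-.019]);print(tip,proj(t,tip),proj(s,tip))
crop(t,150,140,280,240,6,"ti.png"); crop(s,180,110,280,225,5,"si.png")
E
```

```text
time_s: 14.0
tcp_pos: [0.5079, 0.2062, 0.2549]
tcp_rot: [-2.15, -2.29, 0.0]
force: [1.2, -0.5, -1.7]
grip_width: 0.171
time_s: 14.75
tcp_pos: [0.5083, 0.206, 0.1252]
tcp_rot: [-2.151, -2.289, 0.001]
force: [-0.7, 0.3, -1.9]
grip_width: 0.175
[0.50922964 0.20677407 0.12654217] [-6.30294819e-02  9.98011527e-01  5.25817879e-04]
[0.51936252 0.06161414 0.14546755] [217.76768953 186.44143991] [241.6565404  165.09206121]
```

View pics/ti.png

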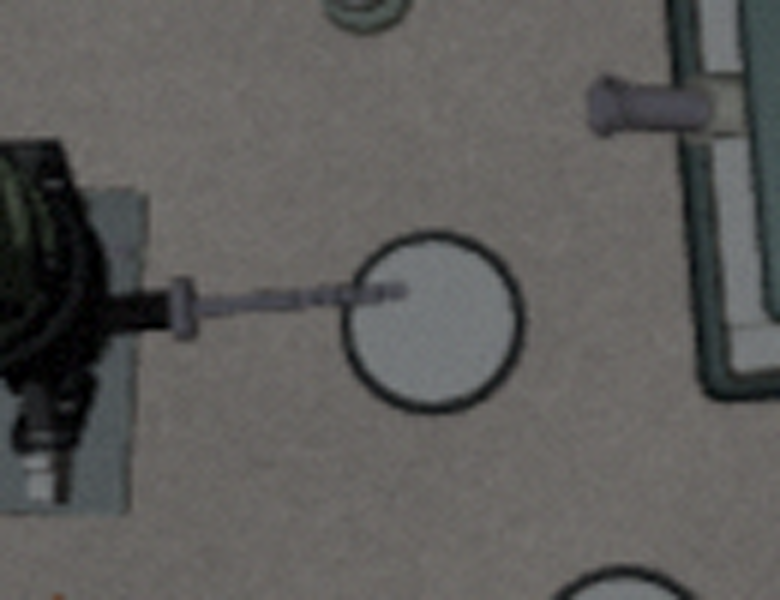

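View pics/si.png

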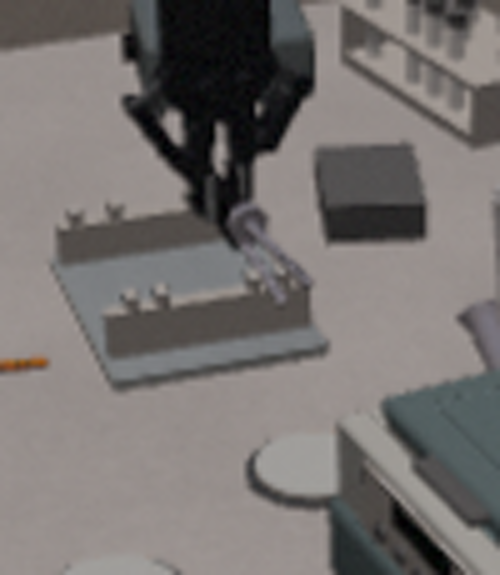

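```bash
python3 - <<'E'
from h import *
t=eyes.camera("top");s=eyes.camera("side")
tip,e=tri(t,(217.7,188.5),s,(241.6,166.6));col,e2=tri(t,(150+185/6,140+308/6),s,(180+248/5,110+221/5));print(tip,e,col,e2,tip-col)
E
python3 -m inch '[[[0,0,-1.5,0,0,0,-1],[0,0,-1.5,0,0,0,-1],[0,0,-0.5,0,0,0,-1],[0,0,0,0,0,0,-1],[0,0,0,0,0,0,-1],[0,0,0,0,0,0,-1]]]'
python3 - <<'E'
from h import *
t=eyes.camera("top");s=eyes.camera("side");S=sensors.get_state();print(S["tcp_pos"],S["force"],S["joint_velocities"].round(4))
crop(t,150,140,280,240,6,"tj.png"); crop(s,180,110,330,225,5,"sj.png");cv2.imwrite("pics/tjf.png",t["frame"])
E
```

```text
[0.51674108 0.06163257 0.14026049] 0.0031126665719894953 [0.51128697 0.15800768 0.14116246] 0.0032559992444829407 [ 0.00545411 -0.0963751  -0.00090197]
time_s: 15.45
tcp_pos: [0.5087, 0.2073, 0.0914]
tcp_rot: [2.149, 2.291, 0.002]
force: [-0.4, 0.5, -2.0]
grip_width: 0.174
[0.50869391 0.207237   0.09132261] [ 0.56185054  0.81676232 -1.17074325] [-0.0002  0.003  -0.004  -0.0039 -0.0008 -0.0016]
```

View pics/tj.png

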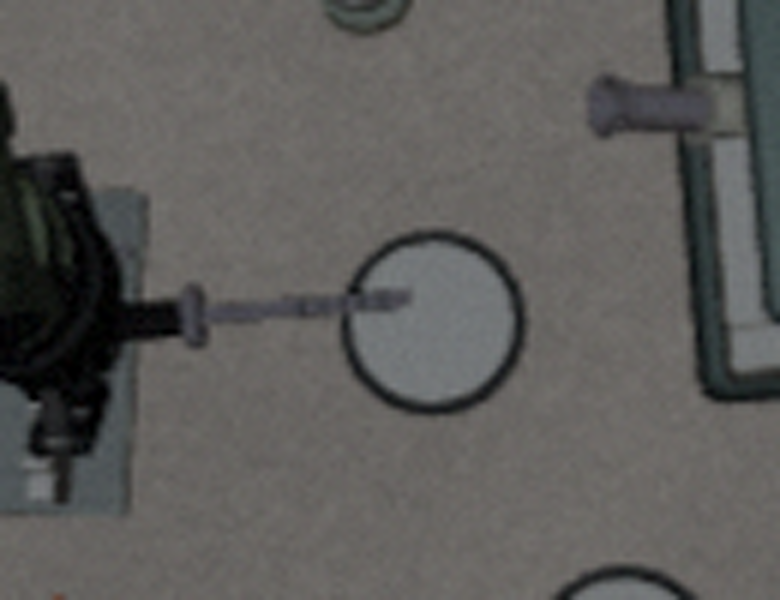

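View pics/sj.png

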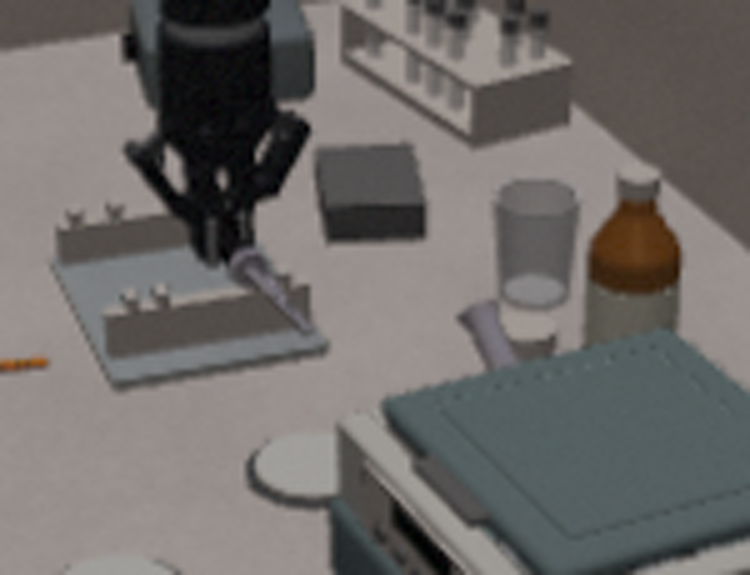

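View pics/tjf.png

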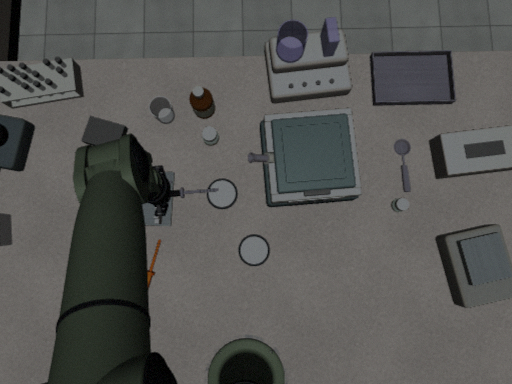

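```bash
python3 - <<'E'
from h import *
t=eyes.camera("top");s=eyes.camera("side")
print(tri(t,(218.3,189.3),s,(180+311/5,110+331/5)))
from workcell import workorder
S=sensors.get_state();print(S["joint_velocities"].round(4),S["grip_width"],S["time_s"])
workorder.finish_job()
E
```

```text
(array([0.5190031 , 0.06319774, 0.10403151]), np.float64(0.002831128708824807))
[ 0.      0.0022 -0.0043 -0.002   0.0001  0.0008] 0.16799435461201528 15.65
the job is handed in; nothing more can be done
```

I carried out every step and handed the job in at 15.7 s of the 64 s; the hand-in gives no verdict.

- **Lid:** I pressed it down until it stopped hard at z = 0.148 m. The last pictures still show it flat and shut.
- **Gauge rod in the tube:** I took the collared rod by its handle and pushed it into the tube. The collar met the mouth with about 17 N along the bore and no visible gap. I then drew it fully out, still in the grip.
- **Presenting for reading:** I held the rod level over the reading disc, choosing the disc farther to the robot's left. Both cameras together put the tip at (0.519, 0.063, 0.104) m, about 2 mm from the disc's centre at (0.517, 0.062). The arm was almost still, with joint speeds below 0.005 rad/s.

**Checks that disagreed or were limited:**
- The two cameras' sight lines to the tip missed each other by about 3 mm.
- The tip was seen up to 5 mm lower than the arm's own pose gave, still well within the limits.
- The arm hid the tube from the top camera during insertion, so only the side camera and the force readings confirmed it.
- The arm hid the plain rod in the final pictures. It looked undisturbed when last seen, and the fingers passed about 30 mm above it.

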